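# Line up the condiments by height on the rack

## Task

Stand the steel tin, the salt shaker, the spice jar and the pepper mill upright on the four cork pads of the wooden condiment rack, one centred on each pad, in order of height: the tallest next to the tall end panel, stepping down to the shortest next to the low end panel. Do not tip any of them over, and leave the jam jar, the food tin and the mug where they stand.

Things in the scene. Friction and masses are not known exactly. Their poses are not given: they have to be found in the camera images.
- steel_tin: small plain round steel tin with a slightly wider lid with a dark ring on top, 62 mm high, 50 mm across the lid (top 20 mm), 47 mm across below; the shortest. Stands on the worktop. Origin: centre of the underside; z up its axis
- salt: salt shaker, clear and white glass-like body with a rounded pale grey perforated cap, 90 mm high, 44 mm across at its widest; second shortest. Stands on the worktop. Origin: centre of the underside; z up its axis
- spice_jar: slim straight round spice jar with a black lid with a blue spot (top 21 mm) and a dark blue and white label, 105 mm high, 41 mm across; second tallest. Stands on the worktop. Origin: centre of the underside; z up its axis
- mill: turned dark wood pepper mill, 170 mm high, 58 mm across at the foot; the round head (48 mm across, widest about 140 mm above the underside, does not turn) is the place to grip; a small 12 mm wide metal knob tops it from 158 to 170 mm. The tallest. Stands on the worktop. Origin: centre of the underside; z up its axis
- rack: fixed wooden rack: flat board 116 (x) by 376 (y) by 12 mm, an end panel at each end, a lip 10 mm high, 8 mm wide along the far (+x) edge. Four flat round cork pads, 66 mm across, level with the board's top (z = 12 mm), centres at x = 0, y = -120, -40, 40, 120 mm in the rack's frame. Origin: centre of the underside, on the worktop; y along the row, x away from the robot; turned up to 0.12 rad
- tall_end: the tall end panel of the rack, wood, 110 mm (x) by 14 mm (y) by 110 mm high, fixed upright on the board at one end or the other (y = +180 or -180 mm in the rack's frame). Origin: centre of its underside, on the board's top; axes as the rack's
- low_end: the low end panel of the rack, wood, 110 mm by 14 mm by 30 mm high, fixed on the board at the other end from the tall one. Origin: centre of its underside, on the board's top; axes as the rack's
- jam_jar: bystander, to be left alone: glass jar of red jam with a yellow-brown lid, 71 mm across, 110 mm high, loose, left of the rack. Origin: centre of the underside
- food_tin: bystander, to be left alone: blue, white and red labelled food tin, 75 mm across, 110 mm high, loose, right of the rack. Origin: centre of the underside
- mug: bystander, to be left alone: white mug with a brown inside and a handle, 78 by 110 mm over the handle, 97 mm high, loose, on the right. Origin: centre of the underside
There are look-alikes about, which are no part of the job. What is shaped like the salt but turquoise is not meant. Leave any green look-alike of the steel_tin alone.

How it is judged:
By the outcome, as a careful person would: the job done as asked, in the order asked, and still so for the second after the job is handed in, with the robot touching nothing.
It also fails if it takes over 99 s, if anything falls off the work surface, if the arm or the gripper's body presses on something with over 40 N, if the wrist force passes 120 N, or if a joint passes its speed limit or range.

## Robot

A 6-joint arm with a two-finger parallel gripper is mounted at the origin on a cart in front of the work surface, level with it; the furniture and walls round the work are solid. World frame = base frame: x ahead of the robot, y to its left, z up, the work surface at z = 0. Lengths are in mm, angles in rad, forces in N, time in s.
With the tool pointing down it reaches from about 350 to 875 mm from the base axis. Payload 4.2 kg.
Tool frame: the origin (TCP) lies midway between the tips of the shut fingers; the grasp point (between the pads) lies 19 mm behind it (arm.grasp_offset is the distance from the TCP to the grasp point, in mm); z points along the fingers, y is the line along which they close (so a half turn about z gives the same grasp; the last joint's range is limited). The gripper opens to 85 mm and grips with 20 to 120 N. Pads are 22 mm wide; open, the fingers measure 114 mm over their backs; the gripper's body (76 mm by 85 mm) begins 54 mm behind the grasp point. The pads swing forward as they close: fully open they stand 13 mm farther back than shut.
Start: joints at [1.462, 0.385, 0.008, 0, -1.194, -0.259], TCP at [224.694, 583.191, 193.612] pointing down, gripper open.
Joint ranges: [-3.14, 3.14], [-1.21, 2.06], [-1.07, 1.41], [-3.16, 2.05], [-2.99, -0.16], [-3.1, 3.1]. Speed limits (rad/s): [2.79, 2.79, 3.14, 3.14, 3.14, 3.14].

## Interface

Orientations are given as a unit quaternion [x, y, z, w].
In Python, from bench import arm gives the robot as it stands. The module is installed in compiled form; this text tells all that it offers.
- The arm moves only by the tool servo_tool, never from a script. Its argument "increments" is a list of rows, each a list of 7 numbers: the opening, from 0 (shut) to 1 (fully open), then the shift along the tool's x, y, z in m, then the turn, a rotation vector about the tool's x, y, z in degrees. In form: [[grip, x, y, z, ax, ay, az], ...]. A call has 1 to 12 rows; each row is the pose to reach, as a shift and turn from the pose commanded when the call began, along the tool's axes at that moment; what a row does not reach only later rows make up. A row lasts 1/8 s, in which the tool goes at most 62.5 mm and 10.7 degrees, less where a joint would pass 70% of its speed; a pose out of reach is approached as far as the arm can. A call with a gripper value outside its range is refused whole. The fingers move at their own pace and stop on an object; the grip force is fixed at half the most. Time passes only in rows, so rows that repeat a pose let the fingers close. It gives the time, the measured TCP pose, the force, the opening and the grip force at its end, in the units of the state.
- arm.read_state(): the state, without advancing time (a new reading comes with each control period).
- arm.get_image(name): name is "side" or "top"; returns a dict with "color" (420x560x3 uint8, red, green, blue), "fx", "fy", "cx", "cy" (pixels), "k1" (the pictures are not rectified: a ray, as slopes to the right and down, at radius r is drawn at 1 + k1 r^2 times it, then the intrinsics apply), "rvec" (rotation vector, rad) and "tvec" (3), from world to camera coordinates, as OpenCV has them. Camera axes: x right, y down, z forward; pixel columns grow to the right and rows downward; lengths in mm; the calibration is good to about 2 mm. A picture is of the moment at which its call begins. There is no depth.
- arm.job_done(): hands the job in; it is judged then, once.
Trained networks look in the newest picture that a camera, given by its name, has taken for a name from the list of things; names that differ only in an ending like _2 or _b are one class to them, and where a whole thing is asked for, a point or a joint stands for the part that bears it (a point fixed in the world has none). Each returns a list of dicts, best first, with "p" (0 to 1); they miss things now and then, are a little off and sometimes report something else, mostly with a low value. They report only what shows in the picture. A call takes as long as a camera call. They do not tell look-alikes from the thing itself.
- arm.look_for(camera, thing): "box" ([centre column, centre row, width, height] in pixels, round what is visible of it).
- arm.spot_point(camera, thing): "centre" ([column, row] in pixels: a listed point, or the origin of a listed thing).
The state is a dict: "clock": time; "joints": joint angles; "joint_vel": joint speeds; "joint_efforts": joint torques, N m; "position": TCP position; "ee_rot": TCP orientation; "contact_force": force on the tool from outside, world axes, zero at the start; "wrist_torque": the same for the moment, N m; "gripper_width": finger opening in mm; "grasp_force": force on a finger pad.
Only numpy, scipy, OpenCV 4.12 (cv2) and the standard library are available. Lean on these libraries where they do the work, as an engineer would, in place of code of your own. Each camera call takes 0.05 s, during which the arm holds its last target. There are 200 camera calls.

## Working session

There is one attempt and no reset: what is moved stays moved. The work goes in short steps, Python scripts to look and compute and a tool call to move; the robot and the scene stay as the last step left them, time stands still between calls to the robot, and variables do not carry over. Pictures are saved under pics/ and viewed, at most 14 in all, crops included, and the job is handed in when it is done.

Besides the shell and the picture viewer there is one more tool, called after ">>>" as name([rows], argument=value, ...), one row to a line, values as JSON. servo_tool: Moves the arm, as the interface text tells. Its arguments: {"type":"object","properties":{"increments":{"type":"array","items":{"type":"array","items":{"type":"number"}}}},"required":["increments"]}

```bash
mkdir -p pics
cat > h.py <<'E'
import numpy as np, cv2
from bench import arm
def ray(im,px):
    u,v=px; K=np.array([[im['fx'],0,im['cx']],[0,im['fy'],im['cy']],[0,0,1.]])
    d=np.array([im['k1'],0,0,0,0.])
    x,y=cv2.undistortPoints(np.array([[[u,v]]],float),K,d)[0,0]
    R=cv2.Rodrigues(np.array(im['rvec'],float))[0]; t=np.array(im['tvec'],float)
    return -R.T@t, R.T@np.array([x,y,1.])
def at_z(im,px,z):
    o,d=ray(im,px); return o+d*(z-o[2])/d[2]
def proj(im,P):
    K=np.array([[im['fx'],0,im['cx']],[0,im['fy'],im['cy']],[0,0,1.]])
    return cv2.projectPoints(np.array(P,float).reshape(-1,1,3),np.array(im['rvec'],float),np.array(im['tvec'],float),K,np.array([im['k1'],0,0,0,0.]))[0][:,0]
def save(im,name): cv2.imwrite('pics/'+name+'.png',im['color'][:,:,::-1])
E
python3 - <<'E'
from h import *
ims={}
for c in('top','side'):
    im=arm.get_image(c); ims[c]=im; save(im,c+'0')
    print(c,[im[k] for k in('fx','cx','cy','k1')],ray(im,(280,210)))
for t in['steel_tin','salt','spice_jar','mill','rack','tall_end','low_end','jam_jar','food_tin','mug']:
    for c in('top','side'):
        for r in arm.spot_point(c,t)[:4]:
            if r['p']>.2: print(t,c,round(r['p'],2),np.round(r['centre']),np.round(at_z(ims[c],r['centre'],12 if t.endswith('end') else 0)))
print(arm.read_state())
E
```

```text
top [392.28325544629104, 283.68202274334965, 212.50254103032805, 0.0029781976167258684] (array([ 455.32203325,  -50.84177601, 1264.68371423]), array([ 0.06382372,  0.00646169, -0.9980048 ]))
side [468.9016627191788, 273.43082808117185, 216.45711821680146, -0.16417929212027052] (array([1009.02174846,  742.28072544,  908.38110219]), array([-0.40613776, -0.61486183, -0.67630097]))
steel_tin top 0.6 [290. 238.] [447. -76.   0.]
steel_tin top 0.47 [261. 242.] [434.  20.   0.]
steel_tin top 0.38 [371. 187.] [ 612. -336.    0.]
steel_tin side 0.76 [284. 207.] [447. -88.  -0.]
steel_tin side 0.68 [310. 226.] [426.  14.   0.]
steel_tin side 0.49 [355. 286.] [455. 246.   0.]
salt top 0.74 [190. 233.] [463. 247.   0.]
salt top 0.69 [187. 265.] [359. 254.   0.]
salt side 0.77 [385. 274.] [367. 257.   0.]
salt side 0.72 [352. 284.] [458. 236.   0.]
spice_jar top 0.52 [238. 232.] [466.  93.   0.]
spice_jar side 0.58 [318. 250.] [461.  99.   0.]
mill top 0.9 [353. 231.] [ 468. -278.    0.]
mill side 0.71 [247. 179.] [ 475. -255.    0.]
mill side 0.21 [355. 291.] [465. 259.   0.]
rack top 0.91 [272.
[... 584 characters left out ...]
e+00,  3.84695355e-01,  7.87545101e-03,  8.74122042e-06,
       -1.19399912e+00, -2.58587206e-01]), 'joint_vel': array([-4.05261581e-05, -2.27505342e-04,  4.36848004e-04,  1.20583395e-04,
       -9.48717302e-04, -6.80781467e-04]), 'joint_efforts': array([-4.13780426e-04, -3.92098260e+01,  1.88620913e+01,  4.19049516e+00,
       -3.14108001e-04, -6.94781789e-06]), 'position': array([224.71852708, 583.17041982, 193.60655374]), 'ee_rot': array([ 9.83136197e-01, -1.82874870e-01,  4.89944118e-06,  1.10151784e-05]), 'contact_force': array([ 0.94930566,  0.27469545, -0.38608413]), 'wrist_torque': array([-0.00139359,  0.0179389 ,  0.04745674]), 'grasp_force': 0.0, 'gripper_width': 85.43594724371154}
```

Run:
```python
import cv2
a=cv2.imread('pics/top0.png')[140:290,120:440]; cv2.imwrite('pics/top0c.png',cv2.resize(a,None,fx=2.5,fy=2.5,interpolation=cv2.INTER_CUBIC))
a=cv2.imread('pics/side0.png')[80:380,160:460]; cv2.imwrite('pics/side0c.png',cv2.resize(a,None,fx=2,fy=2,interpolation=cv2.INTER_CUBIC))
```

```text
(no output)
```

View pics/top0c.png

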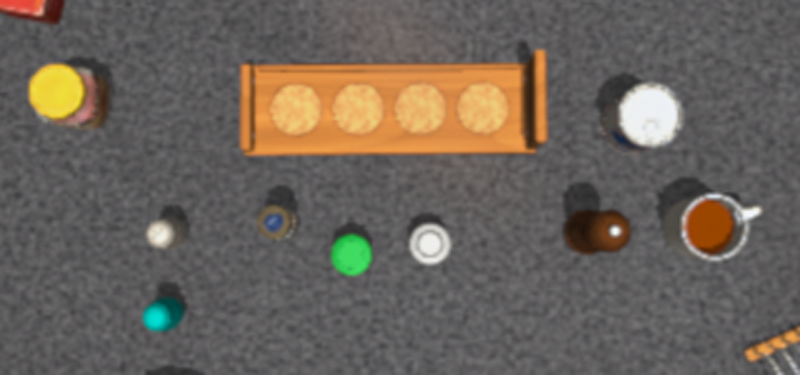

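View pics/side0c.png

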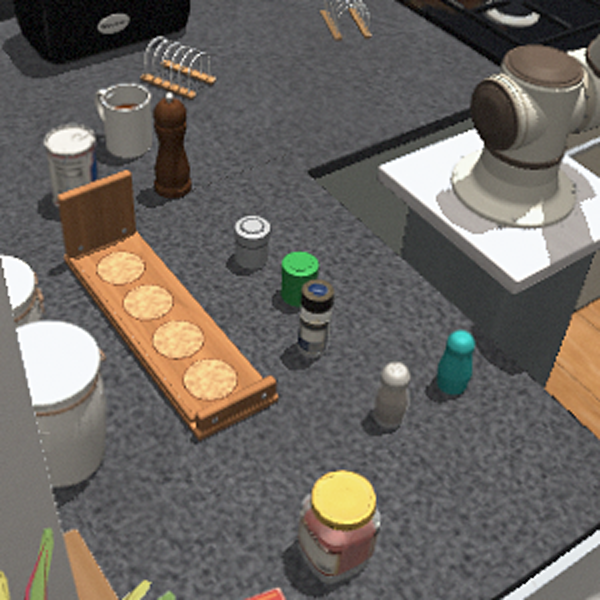

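Top crop (full-picture pixels = crop/2.5 + (120,140)):
- **Tin candidates:** steel tin at (292,237). The green one at (260,242) is the look-alike.
- **Salt candidates:** white salt at (184,233). The turquoise one at (184,266) is the look-alike.
- **Spice jar and mill:** blue-spot spice jar at (230,228), mill knob at (366,232).
- **Rack:** pads at about (238,183), (263,183), (288,183) and (313,183). The tall end is on the right (-y) and the low end on the left.

The 300x300 side crop agrees with this.

```bash
cat > m.py <<'E'
from h import *
from scipy.optimize import least_squares
im=arm.get_image('top'); si=arm.get_image('side')
A=im['color']; H=cv2.cvtColor(A,cv2.COLOR_RGB2HSV)
# pads: cork brighter in blue than wood
for c in [(238,183.5),(263,183),(288,183),(313,183)]:
    x,y=map(int,c); w=A[y-14:y+15,x-13:x+14]; m=(w[:,:,2]>85)&(w[:,:,0]>150)
    ys,xs=np.nonzero(m); q=(xs.mean()+x-13,ys.mean()+y-14)
    print('pad',m.sum(),np.round(q,1),np.round(at_z(im,q,12)[:2],1))
def tri(n,p,q):
    f=lambda X:np.r_[proj(im,X)[0]-p,proj(si,X)[0]-q]
    r=least_squares(f,[450,0,80]); print(n,np.round(r.x,1),'res',np.round(r.fun,1))
S=np.array([160,80]); T=np.array([120,140])
tri('knob',T+np.array([614.5,230])/2.5,S+np.array([169.5,97])/2)
tri('spice top',T+np.array([274,222])/2.5,S+np.array([317.5,289])/2)
tri('tin top',T+np.array([430,243.5])/2.5,S+np.array([252.5,226])/2)
tri('salt top',T+np.array([160,233])/2.5,S+np.array([395.5,371])/2)
def top(n,p,z): print(n,np.round(at_z(im,T+np.array(p)/2.5,z)[:2],1))
top('knob',(614.5,230),170);top('spice',(274,222),105);top('tin',(430,243.5),62);top('salt',(160,233),83)
def sd(n,p,z): print(n,'side',np.round(at_z(si,S+np.array(p)/2,z)[:2],1))
sd('spice',(317.5,289),105);sd('tin',(252.5,226),62);sd('salt',(395.5,371),85);sd('knob',(169.5,97),168)
for n in [(120,268),(148,302),(178,340),(210,379)]: sd('pad',n,12)
E
python3 m.py
python3 - <<'E'
import cv2
a=cv2.imread('pics/top0.png')[205:285,170:310]; cv2.imwrite('pics/tc.png',cv2.resize(a,None,fx=5.7,fy=5.7,interpolation=cv2.INTER_CUBIC))
E
```

```text
pad 314 [238.  183.3] [621.2  92.2]
pad 318 [262.9 183.1] [621.9  12.2]
pad 322 [287.8 182.9] [622.8 -67.7]
pad 321 [312.7 182.8] [ 623.  -147.7]
knob [ 462.5 -283.2  165.1] res [-0.3  0.5 -0.6 -0.1]
spice top [473.6 105.7 104.6] res [-0.1  0.1 -0.1 -0. ]
tin top [447.5 -79.4  59.9] res [-0.2  0.2 -0.2 -0. ]
salt top [460.7 246.1  80.9] res [-0.1  0.1 -0.1  0. ]
knob [ 463.9 -283. ]
spice [473.9 105.5]
tin [448.2 -79.8]
salt [461.  245.3]
spice side [473.8 106.1]
tin side [448.3 -77. ]
salt side [463.2 248.7]
knob side [ 463.4 -278. ]
pad side [ 622.9 -146.8]
pad side [621.5 -67.1]
pad side [621.6  14.4]
pad side [620.5  92.4]
```

View pics/tc.png

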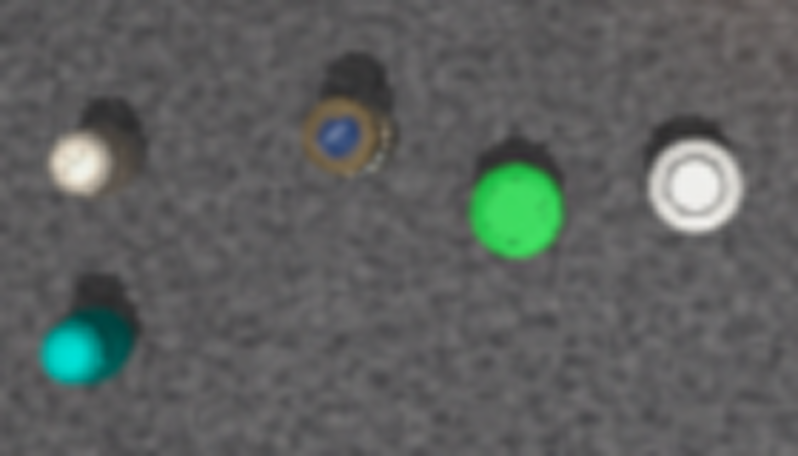

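Positions agree between the cameras: tin (448,-79), salt (461,246), spice (474,106), mill (463.5,-281). The pads lie at x≈622 and y=-147.5, -67.5, 12.5, 92.3. Placing order is tin, salt, spice, then mill, with the fingers closing along x. First I go above the tin.

>>> servo_tool([
  [1, 0.0372, 0.0448, 0, 0, 0, 5.74],
  [1, 0.0744, 0.0896, 0, 0, 0, 11.49],
  [1, 0.1117, 0.1344, 0, 0, 0, 17.23],
  [1, 0.1489, 0.1792, 0, 0, 0, 22.98],
  [1, 0.1861, 0.224, 0, 0, 0, 28.72],
  [1, 0.2233, 0.2688, 0, 0, 0, 34.46],
  [1, 0.2606, 0.3135, 0, 0, 0, 40.2],
  [1, 0.2978, 0.3583, 0, 0, 0, 45.95],
  [1, 0.335, 0.4031, 0, 0, 0, 51.7],
  [1, 0.3722, 0.4479, 0, 0, 0, 57.44],
  [1, 0.4467, 0.5375, 0, 0, 0, 68.93],
  [1, 0.4467, 0.5375, 0, 0, 0, 68.93],
])

```text
clock: 2.7
position: [448.8, -81.2, 194.1]
ee_rot: [-0.706, 0.708, -0.0, 0.001]
contact_force: [0.8, 0.7, -0.6]
gripper_width: 85.9
grasp_force: 0.0
```

>>> servo_tool([
  [1, 0, 0, 0, 0, 0, 0],
  [1, 0, 0, 0.03, 0, 0, 0],
  [1, 0, 0, 0.07, 0, 0, 0],
  [1, 0, 0, 0.11, 0, 0, 0],
])

```text
clock: 3.2
position: [448.4, -78.2, 83.1]
ee_rot: [0.707, -0.707, 0.0, -0.001]
contact_force: [0.1, 0.2, 0.5]
gripper_width: 85.7
grasp_force: 0.0
```

>>> servo_tool([
  [1, 0, 0, 0.025, 0, 0, 0],
  [1, 0, 0, 0.045, 0, 0, 0],
  [1, 0, 0, 0.055, 0, 0, 0],
  [1, 0, 0, 0.055, 0, 0, 0],
  [0.3, 0, 0, 0.055, 0, 0, 0],
  [0.3, 0, 0, 0.055, 0, 0, 0],
  [0.3, 0, 0, 0.055, 0, 0, 0],
  [0.3, 0, 0, 0.055, 0, 0, 0],
  [0.3, 0, 0, 0.055, 0, 0, 0],
  [0.3, 0, 0, 0.055, 0, 0, 0],
])

```text
clock: 4.45
position: [448.3, -79.0, 28.6]
ee_rot: [-0.707, 0.707, -0.0, 0.0]
contact_force: [-0.6, 0.3, -0.3]
gripper_width: 25.5
grasp_force: 0.0
```

Run:
```python
from h import *
o=[]
for c in('side','top'):
    im=arm.get_image(c); p=proj(im,[448,-79,30])[0].astype(int); x,y=max(p[0]-50,0),max(p[1]-70,0)
    o.append(cv2.resize(im['color'][y:y+140,x:x+100,::-1],(400,560),interpolation=cv2.INTER_CUBIC)); print(c,x,y)
cv2.imwrite('pics/g1.png',np.hstack(o))
```

```text
side 235 131
top 241 167
```

View pics/g1.png

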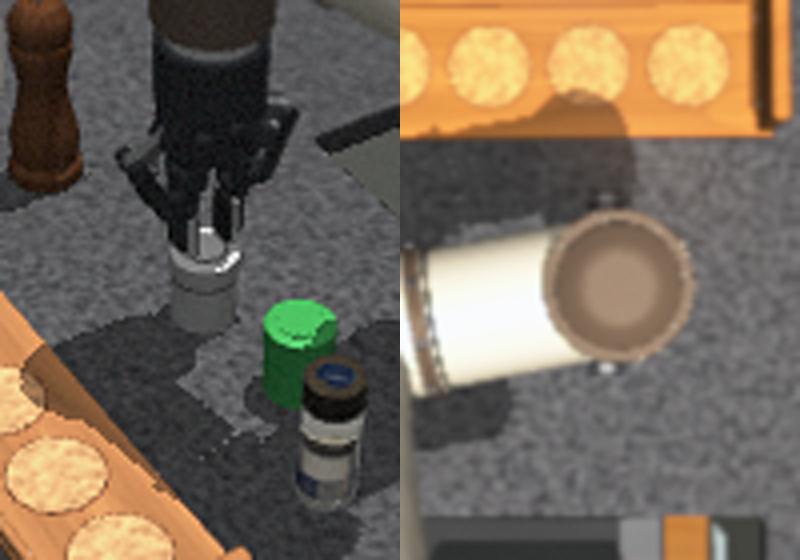

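The gripper closed to 25 mm on nothing. The tin still stands at (286,192) in the side view, and the fingertips seem to end near its lid. I'll check by projecting the tool's geometry into the picture.

Run:
```python
from h import *
im=arm.get_image('side'); B=cv2.resize(im['color'][100:230,220:350,::-1],None,fx=4.5,fy=4.5,interpolation=cv2.INTER_CUBIC)
C=B.copy()
for z in (28.6,47.6,62,101.6):
    for dx in(-12.7,0,12.7):
        p=(proj(im,[448.3+dx,-79,z])[0]-[220,100]+.5)*4.5-.5
        cv2.circle(C,tuple(int(v) for v in p),3,(0,0,255) if dx>0 else (0,255,255) if dx==0 else (255,0,255),-1)
t=np.linspace(0,6.28,60)
for z,r in((0,23.5),(62,25)):
    q=(proj(im,np.c_[448.2+r*np.cos(t),-78.5+r*np.sin(t),0*t+z])-[220,100]+.5)*4.5-.5
    cv2.polylines(C,[q.astype(int)],True,(0,255,0),1)
cv2.imwrite('pics/g2.png',cv2.resize(np.hstack([C,B]),(800,400)))
s=arm.read_state(); print(s['position'],s['contact_force'],s['joints'])
```

```text
[448.22613992 -78.9776826   28.57158144] [ 0.74585088 -0.20589702  0.27166864] [ 1.84328598e-01  3.06116178e-01 -6.12628921e-01 -3.15157871e-05
 -6.52144752e-01 -1.84405036e-01]
```

View pics/g2.png

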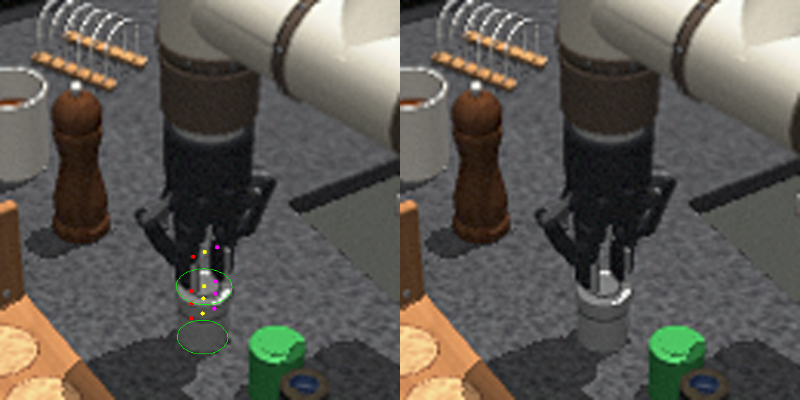

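The lid matches its expected place. The real fingertips, though, sit about 30 mm higher than the reported TCP. I'll lift clear, shut the fingers and measure this offset.

>>> servo_tool([
  [0.3, 0, 0, -0.03, 0, 0, 0],
  [0.3, 0, 0, -0.07, 0, 0, 0],
  [0, 0, 0, -0.07, 0, 0, 0],
  [0, 0, 0, -0.07, 0, 0, 0],
  [0, 0, 0, -0.07, 0, 0, 0],
])

```text
clock: 5.22
position: [447.3, -79.1, 97.5]
ee_rot: [-0.707, 0.707, 0.001, -0.001]
contact_force: [0.3, 0.4, 0.2]
gripper_width: 0.1
grasp_force: 0.0
```

Run:
```python
from h import *
s=arm.read_state(); P=s['position']; print(P,s['gripper_width'])
im=arm.get_image('side'); B=cv2.resize(im['color'][90:220,220:350,::-1],None,fx=6,fy=6,interpolation=cv2.INTER_CUBIC)[:600]
for dz in (0,19,40,73):
    p=(proj(im,P+[0,0,dz])[0]-[220,90]+.5)*6-.5; print(dz,p)
    cv2.circle(B,tuple(int(v) for v in p),3,(0,0,255),-1)
cv2.imwrite('pics/g3.png',B)
```

```text
[447.30042046 -79.08404996  97.53370706] 0.09293888495083166
0 [401.29650354 557.82106989]
19 [402.36438272 525.14200054]
40 [403.56542433 488.26968559]
73 [405.49762471 428.68324222]
```

View pics/g3.png

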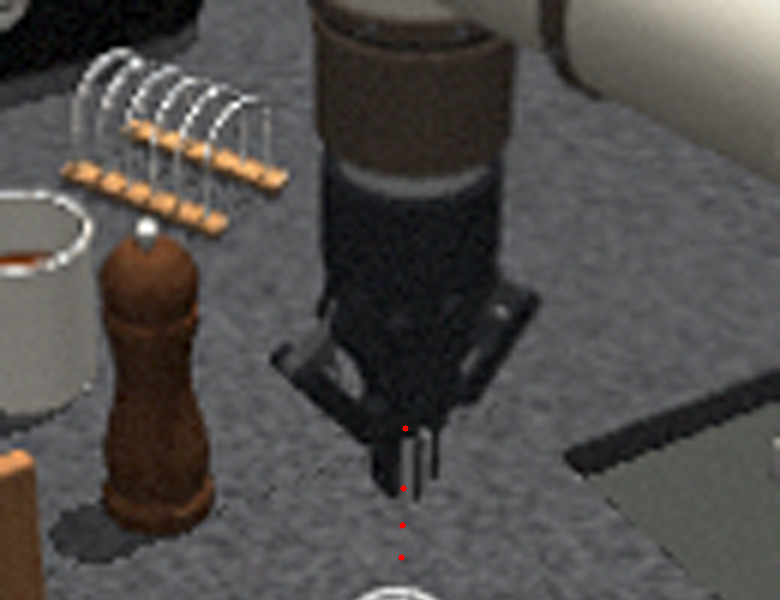

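The shut tips show at row 497, but the reported TCP projects to row 558. The real tips are therefore about 35 mm above the reported TCP, so I correct all heights by -35 mm. Now I reopen and descend in stages.

>>> servo_tool([
  [1, 0, 0, 0, 0, 0, 0],
  [1, 0, 0, 0, 0, 0, 0],
  [1, 0, 0, 0, 0, 0, 0],
  [1, 0, 0, 0, 0, 0, 0],
  [1, 0, 0, 0.04, 0, 0, 0],
  [1, 0, 0, 0.07, 0, 0, 0],
  [1, 0, 0, 0.085, 0, 0, 0],
  [1, 0, 0, 0.092, 0, 0, 0],
  [1, 0, 0, 0.097, 0, 0, 0],
  [1, 0, 0, 0.101, 0, 0, 0],
  [1, 0, 0, 0.101, 0, 0, 0],
])

```text
clock: 6.65
position: [448.4, -79.0, -2.2]
ee_rot: [-0.707, 0.707, -0.0, 0.0]
contact_force: [0.9, -1.0, 0.3]
gripper_width: 85.4
grasp_force: 0.0
```

>>> servo_tool([
  [0.3, 0, 0, 0, 0, 0, 0],
  [0.3, 0, 0, 0, 0, 0, 0],
  [0.3, 0, 0, 0, 0, 0, 0],
  [0.3, 0, 0, 0, 0, 0, 0],
  [0.3, 0, 0, 0, 0, 0, 0],
  [0.3, 0, 0, 0, 0, 0, 0],
])

```text
clock: 7.4
position: [448.5, -79.0, -1.7]
ee_rot: [0.707, -0.707, 0.0, -0.0]
contact_force: [-1.2, 1.2, 4.9]
gripper_width: 47.9
grasp_force: 61.8
```

>>> servo_tool([
  [0.3, 0, 0, -0.02, 0, 0, 0],
  [0.3, 0, 0, -0.05, 0, 0, 0],
  [0.3, -0.03, -0.03, -0.05, 0, 0, 0],
  [0.3, -0.06, -0.06, -0.05, 0, 0, 0],
  [0.3, -0.1, -0.1, -0.05, 0, 0, 0],
  [0.3, -0.14, -0.14, -0.05, 0, 0, 0],
  [0.3, -0.16, -0.162, -0.05, 0, 0, 0],
  [0.3, -0.1713, -0.1727, -0.05, 0, 0, 0],
  [0.3, -0.1713, -0.1727, -0.05, 0, 0, 0],
  [0.3, -0.1713, -0.1727, -0.05, 0, 0, 0],
])

```text
clock: 8.65
position: [619.7, 91.3, 47.4]
ee_rot: [-0.707, 0.707, 0.0, -0.001]
contact_force: [0.3, -0.3, 0.4]
gripper_width: 47.4
grasp_force: 62.3
```

>>> servo_tool([
  [0.3, 0, 0, 0.015, 0, 0, 0],
  [0.3, 0, 0, 0.025, 0, 0, 0],
  [0.3, 0, 0, 0.032, 0, 0, 0],
  [0.3, 0, 0, 0.035, 0, 0, 0],
  [0.3, 0, 0, 0.0365, 0, 0, 0],
  [0.3, 0, 0, 0.0365, 0, 0, 0],
])

```text
clock: 9.4
position: [621.2, 92.4, 11.2]
ee_rot: [0.707, -0.707, 0.0, -0.0]
contact_force: [-0.0, 1.1, -1.3]
gripper_width: 47.5
grasp_force: 62.3
```

>>> servo_tool([
  [0.3, 0, 0, 0.001, 0, 0, 0],
  [0.3, 0, 0, 0.002, 0, 0, 0],
  [0.3, 0, 0, 0.002, 0, 0, 0],
])

```text
clock: 9.78
position: [621.3, 92.4, 10.4]
ee_rot: [0.707, -0.707, 0.0, -0.0]
contact_force: [-2.4, 0.6, 5.1]
gripper_width: 47.8
grasp_force: 62.9
```

```bash
cat > v.py <<'E'
import sys
from h import *
n,X,Y,Z=sys.argv[1],*map(float,sys.argv[2:5]); s=arm.read_state(); print(s['position'],s['contact_force'],s['gripper_width'])
im=arm.get_image('side'); p=proj(im,[X,Y,Z])[0].astype(int); x,y=max(p[0]-60,0),max(p[1]-60,0); print(x,y)
cv2.imwrite('pics/'+n+'.png',cv2.resize(im['color'][y:y+120,x:x+120,::-1],(600,600),interpolation=cv2.INTER_CUBIC))
E
python3 v.py p1 621 92 30
```

```text
[621.30994646  92.43235989  10.37629861] [-2.39768675  0.64865815  5.09645899] 47.7537420872069
204 204
```

View pics/p1.png

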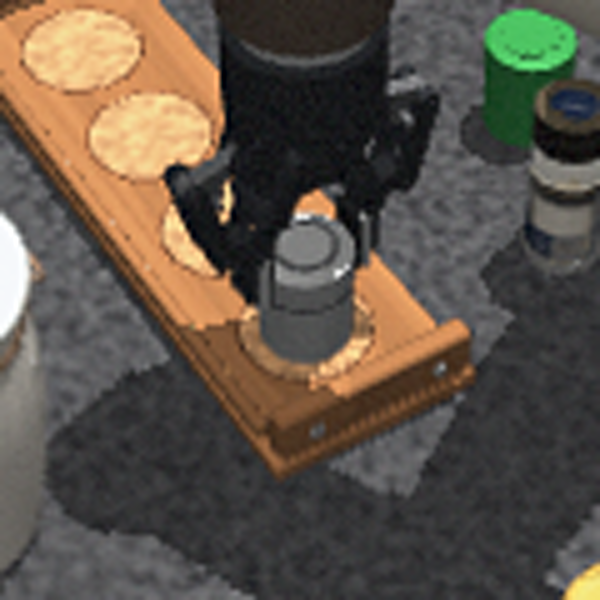

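The tin is seated: upward force 5 N, inside its pad at about (307,335) in the crop. Release, rise and head to the salt.

>>> servo_tool([
  [0.75, 0, 0, 0, 0, 0, 0],
  [1, 0, 0, 0, 0, 0, 0],
  [1, 0, 0, 0, 0, 0, 0],
  [1, 0, 0, 0, 0, 0, 0],
  [1, 0, 0, -0.04, 0, 0, 0],
  [1, 0, 0, -0.09, 0, 0, 0],
  [1, -0.04, 0.04, -0.1, 0, 0, 0],
  [1, -0.08, 0.08, -0.1, 0, 0, 0],
  [1, -0.12, 0.12, -0.1, 0, 0, 0],
  [1, -0.154, 0.159, -0.1, 0, 0, 0],
  [1, -0.154, 0.159, -0.1, 0, 0, 0],
  [1, -0.154, 0.159, -0.1, 0, 0, 0],
])

```text
clock: 11.32
position: [462.2, 246.5, 109.3]
ee_rot: [0.707, -0.707, 0.0, -0.0]
contact_force: [-0.4, -1.0, -0.2]
gripper_width: 85.6
grasp_force: 0.0
```

```bash
sed -i 's/^tri(\|^top(\|^sd(/#&/' m.py
python3 - <<'E'
from h import *
im=arm.get_image('side'); A=im['color'][:,:,::-1]
B=cv2.resize(A[200:330,200:420],None,fx=3.6,fy=3.6,interpolation=cv2.INTER_CUBIC)
t=np.linspace(0,6.28,60)
def ring(X,Y,z,r):
    q=(proj(im,np.c_[X+r*np.cos(t),Y+r*np.sin(t),0*t+z])-[200,200]+.5)*3.6-.5
    cv2.polylines(B,[q.astype(int)],True,(0,0,255),1)
ring(621.3,92.3,12,33); ring(621.3,92.3,74,25); ring(621.3,92.3,12,23.5)
ring(461.5,247,0,22);ring(461.5,247,83,13)
cv2.imwrite('pics/s1.png',B); print(arm.read_state()['position'])
top=arm.get_image('top')
for c in('top','side'):
  for r in arm.spot_point(c,'steel_tin')[:4]: print(c,round(r['p'],2),np.round(at_z(top if c=='top' else im,r['centre'],12)))
E
```

```text
[462.54472478 246.04390432 109.16262757]
top 0.64 [432.  18.  12.]
top 0.59 [614.  97.  12.]
side 0.75 [436.  25.  12.]
side 0.72 [616.  78.  12.]
```

View pics/s1.png

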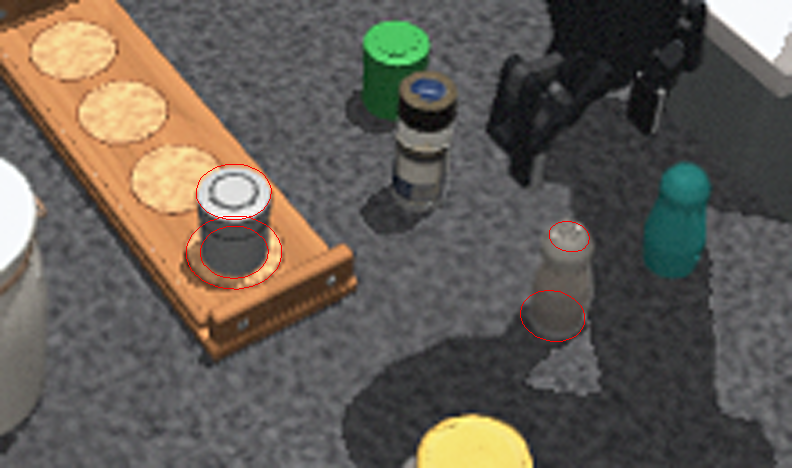

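The tin is upright and concentric with its pad: rings and picture coincide at crop (233,255). The white salt stands at crop (557,320), about 1 mm more in +y than measured. Now the salt.

>>> servo_tool([
  [1, -0.001, 0, 0.04, 0, 0, 0],
  [1, -0.001, 0, 0.08, 0, 0, 0],
  [1, -0.001, 0, 0.1, 0, 0, 0],
  [1, -0.001, 0, 0.112, 0, 0, 0],
  [1, -0.001, 0, 0.12, 0, 0, 0],
  [1, -0.001, 0, 0.12, 0, 0, 0],
  [0.2, -0.001, 0, 0.12, 0, 0, 0],
  [0.2, -0.001, 0, 0.12, 0, 0, 0],
  [0.2, -0.001, 0, 0.12, 0, 0, 0],
  [0.2, -0.001, 0, 0.12, 0, 0, 0],
  [0.2, -0.001, 0, 0.12, 0, 0, 0],
  [0.2, -0.001, 0, 0.12, 0, 0, 0],
])

```text
clock: 13.02
position: [462.6, 247.7, -9.7]
ee_rot: [0.707, -0.707, 0.0, -0.001]
contact_force: [0.4, -1.1, 6.6]
gripper_width: 39.0
grasp_force: 59.7
```

>>> servo_tool([
  [0.2, 0, 0, -0.02, 0, 0, 0],
  [0.2, 0, 0, -0.06, 0, 0, 0],
  [0.2, 0, 0, -0.1, 0, 0, 0],
  [0.2, 0.03, -0.02, -0.1, 0, 0, 0],
  [0.2, 0.07, -0.05, -0.1, 0, 0, 0],
  [0.2, 0.11, -0.08, -0.1, 0, 0, 0],
  [0.2, 0.15, -0.11, -0.1, 0, 0, 0],
  [0.2, 0.19, -0.135, -0.1, 0, 0, 0],
  [0.2, 0.225, -0.155, -0.1, 0, 0, 0],
  [0.2, 0.2351, -0.1592, -0.1, 0, 0, 0],
  [0.2, 0.2351, -0.1592, -0.1, 0, 0, 0],
  [0.2, 0.2351, -0.1592, -0.1, 0, 0, 0],
])

```text
clock: 14.52
position: [620.6, 13.2, 89.1]
ee_rot: [0.707, -0.707, -0.0, 0.0]
contact_force: [-0.3, -0.2, 0.0]
gripper_width: 38.8
grasp_force: 60.6
```

>>> servo_tool([
  [0.2, 0, 0, 0.03, 0, 0, 0],
  [0.2, 0, 0, 0.06, 0, 0, 0],
  [0.2, 0, 0, 0.075, 0, 0, 0],
  [0.2, 0, 0, 0.083, 0, 0, 0],
  [0.2, 0, 0, 0.086, 0, 0, 0],
  [0.2, 0, 0, 0.086, 0, 0, 0],
])

```text
clock: 15.28
position: [621.7, 12.4, 3.8]
ee_rot: [0.707, -0.707, 0.0, -0.001]
contact_force: [-0.5, 0.6, -1.2]
gripper_width: 39.0
grasp_force: 60.6
```

>>> servo_tool([
  [0.2, 0, 0, 0.001, 0, 0, 0],
  [0.2, 0, 0, 0.002, 0, 0, 0],
  [0.2, 0, 0, 0.002, 0, 0, 0],
])

```text
clock: 15.65
position: [621.7, 12.3, 2.3]
ee_rot: [0.707, -0.707, 0.0, -0.001]
contact_force: [-1.7, 1.5, 5.3]
gripper_width: 38.7
grasp_force: 61.2
```

>>> servo_tool([
  [0.65, 0, 0, 0, 0, 0, 0],
  [1, 0, 0, 0, 0, 0, 0],
  [1, 0, 0, 0, 0, 0, 0],
  [1, 0, 0, 0, 0, 0, 0],
  [1, 0, 0, -0.04, 0, 0, 0],
  [1, 0, 0, -0.1, 0, 0, 0],
  [1, 0, 0, -0.125, 0, 0, 0],
  [1, -0.03, 0.04, -0.125, 0, 0, 0],
  [1, -0.06, 0.09, -0.125, 0, 0, 0],
  [1, -0.0937, 0.1479, -0.125, 0, 0, 0],
  [1, -0.0937, 0.1479, -0.125, 0, 0, 0],
  [1, -0.0937, 0.1479, -0.125, 0, 0, 0],
])

```text
clock: 17.15
position: [473.7, 106.4, 126.7]
ee_rot: [0.708, -0.707, 0.0, -0.001]
contact_force: [1.1, 1.0, 0.4]
gripper_width: 85.3
grasp_force: 0.0
```

Run:
```python
from h import *
im=arm.get_image('side'); A=im['color'][:,:,::-1]
B=cv2.resize(A[180:310,190:410],None,fx=3.6,fy=3.6,interpolation=cv2.INTER_CUBIC)
t=np.linspace(0,6.28,60)
def ring(X,Y,z,r):
    q=(proj(im,np.c_[X+r*np.cos(t),Y+r*np.sin(t),0*t+z])-[190,180]+.5)*3.6-.5
    cv2.polylines(B,[q.astype(int)],True,(0,0,255),1)
ring(621.8,12.4,12,33); ring(621.8,12.4,12,20); ring(621.8,12.4,95,13)
ring(473.8,106,0,20.5);ring(473.8,106,105,20.5)
cv2.imwrite('pics/s2.png',B); print(arm.read_state()['position'])
```

```text
[474.24991283 106.11930551 126.4993637 ]
```

View pics/s2.png

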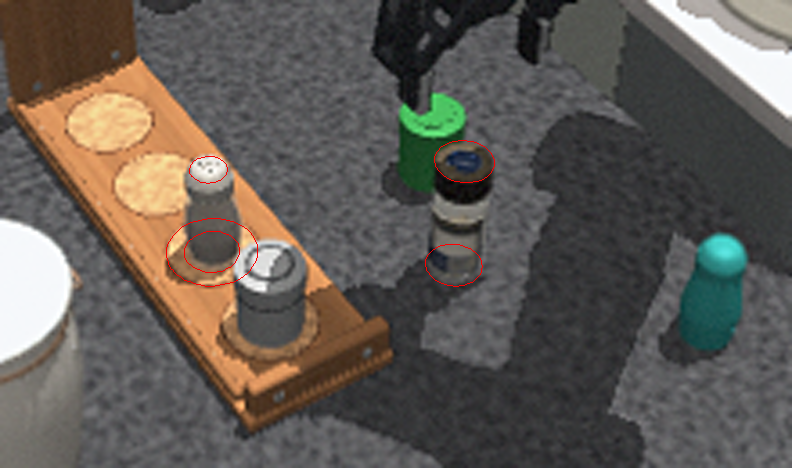

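The salt stands centred on its pad at crop (212,250), and the rings match the spice jar at (455,265)–(464,161). Gripping the spice jar.

>>> servo_tool([
  [1, 0, 0, 0.04, 0, 0, 0],
  [1, 0, 0, 0.08, 0, 0, 0],
  [1, 0, 0, 0.1, 0, 0, 0],
  [1, 0, 0, 0.11, 0, 0, 0],
  [1, 0, 0, 0.116, 0, 0, 0],
  [1, 0, 0, 0.116, 0, 0, 0],
  [0.2, 0, 0, 0.116, 0, 0, 0],
  [0.2, 0, 0, 0.116, 0, 0, 0],
  [0.2, 0, 0, 0.116, 0, 0, 0],
  [0.2, 0, 0, 0.116, 0, 0, 0],
  [0.2, 0, 0, 0.116, 0, 0, 0],
  [0.2, 0, 0, 0.116, 0, 0, 0],
])

```text
clock: 18.7
position: [473.8, 106.2, 10.8]
ee_rot: [0.707, -0.707, 0.0, -0.001]
contact_force: [-0.8, -0.5, 7.5]
gripper_width: 39.4
grasp_force: 60.0
```

>>> servo_tool([
  [0.2, 0, 0, -0.02, 0, 0, 0],
  [0.2, 0, 0, -0.06, 0, 0, 0],
  [0.2, 0, 0, -0.115, 0, 0, 0],
  [0.2, 0.02, -0.02, -0.115, 0, 0, 0],
  [0.2, 0.06, -0.05, -0.115, 0, 0, 0],
  [0.2, 0.1, -0.08, -0.115, 0, 0, 0],
  [0.2, 0.14, -0.115, -0.115, 0, 0, 0],
  [0.2, 0.165, -0.14, -0.115, 0, 0, 0],
  [0.2, 0.1737, -0.1486, -0.115, 0, 0, 0],
  [0.2, 0.1737, -0.1486, -0.115, 0, 0, 0],
  [0.2, 0.1737, -0.1486, -0.115, 0, 0, 0],
])

```text
clock: 20.08
position: [620.9, -66.9, 125.0]
ee_rot: [0.707, -0.707, -0.0, 0.0]
contact_force: [-0.3, -0.4, -0.7]
gripper_width: 39.8
grasp_force: 60.7
```

>>> servo_tool([
  [0.2, 0, 0, 0.03, 0, 0, 0],
  [0.2, 0, 0, 0.07, 0, 0, 0],
  [0.2, 0, 0, 0.09, 0, 0, 0],
  [0.2, 0, 0, 0.098, 0, 0, 0],
  [0.2, 0, 0, 0.101, 0, 0, 0],
  [0.2, 0, 0, 0.101, 0, 0, 0],
])

```text
clock: 20.82
position: [622.4, -67.4, 25.1]
ee_rot: [0.707, -0.707, 0.001, -0.001]
contact_force: [0.7, -0.2, -0.7]
gripper_width: 39.7
grasp_force: 60.7
```

>>> servo_tool([
  [0.2, 0, 0, 0.001, 0, 0, 0],
  [0.2, 0, 0, 0.002, 0, 0, 0],
  [0.2, 0, 0, 0.002, 0, 0, 0],
])

```text
clock: 21.2
position: [622.3, -67.8, 22.9]
ee_rot: [0.707, -0.707, 0.0, -0.0]
contact_force: [-0.1, 0.7, 2.6]
gripper_width: 39.5
grasp_force: 61.1
```

>>> servo_tool([
  [0.65, 0, 0, 0, 0, 0, 0],
  [1, 0, 0, 0, 0, 0, 0],
  [1, 0, 0, 0, 0, 0, 0],
  [1, 0, 0, 0, 0, 0, 0],
  [1, 0, 0, -0.05, 0, 0, 0],
  [1, 0, 0, -0.1, 0, 0, 0],
  [1, 0, 0, -0.15, 0, 0, 0],
  [1, 0.04, 0.03, -0.16, 0, 0, 0],
  [1, 0.09, 0.07, -0.16, 0, 0, 0],
  [1, 0.13, 0.1, -0.16, 0, 0, 0],
  [1, 0.17, 0.13, -0.16, 0, 0, 0],
  [1, 0.2132, 0.1588, -0.16, 0, 0, 0],
])

```text
clock: 22.7
position: [461.9, -282.0, 182.4]
ee_rot: [0.707, -0.707, 0.0, -0.0]
contact_force: [0.6, -0.6, -1.0]
gripper_width: 85.9
grasp_force: 0.0
```

>>> servo_tool([
  [1, 0, 0, 0, 0, 0, 0],
  [1, 0, 0, 0, 0, 0, 0],
])

```text
clock: 22.95
position: [463.1, -281.1, 182.2]
ee_rot: [-0.707, 0.707, -0.0, 0.0]
contact_force: [0.4, 0.9, -0.2]
gripper_width: 85.7
grasp_force: 0.0
```

Run:
```python
from h import *
im=arm.get_image('side'); A=im['color'][:,:,::-1]
B=cv2.resize(A[110:250,190:350],None,fx=4.2,fy=4.2,interpolation=cv2.INTER_CUBIC)
t=np.linspace(0,6.28,60)
def ring(X,Y,z,r):
    q=(proj(im,np.c_[X+r*np.cos(t),Y+r*np.sin(t),0*t+z])-[190,110]+.5)*4.2-.5
    cv2.polylines(B,[q.astype(int)],True,(0,0,255),1)
ring(622.5,-67.6,12,33); ring(622.5,-67.6,12,20.5); ring(622.5,-67.6,117,20.5)
ring(463.5,-281,0,29);ring(463.5,-281,140,24);ring(463.5,-281,170,6)
cv2.imwrite('pics/s3.png',B); print(arm.read_state()['position'])
```

```text
[ 463.44674239 -280.64006424  182.12489988]
```

View pics/s3.png

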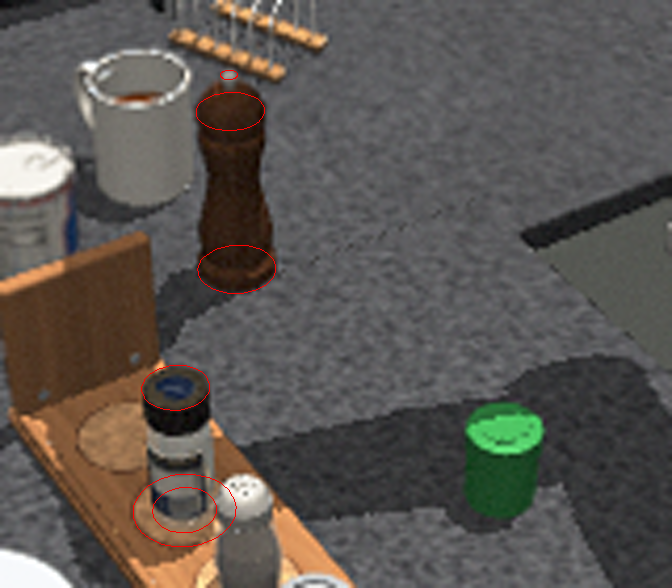

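The spice jar is centred on its pad at crop (184,510). The mill's rings match at the foot (237,268) and the knob (229,75). Gripping the mill's head.

>>> servo_tool([
  [1, 0, 0, 0.04, 0, 0, 0],
  [1, 0, 0, 0.07, 0, 0, 0],
  [1, 0, 0, 0.087, 0, 0, 0],
  [1, 0, 0, 0.097, 0, 0, 0],
  [1, 0, 0, 0.097, 0, 0, 0],
  [1, 0, 0, 0.097, 0, 0, 0],
  [0.25, 0, 0, 0.097, 0, 0, 0],
  [0.25, 0, 0, 0.097, 0, 0, 0],
  [0.25, 0, 0, 0.097, 0, 0, 0],
  [0.25, 0, 0, 0.097, 0, 0, 0],
  [0.25, 0, 0, 0.097, 0, 0, 0],
  [0.25, 0, 0, 0.097, 0, 0, 0],
])

```text
clock: 24.5
position: [463.7, -281.4, 86.1]
ee_rot: [0.707, -0.707, 0.001, -0.0]
contact_force: [-1.2, -0.9, 4.7]
gripper_width: 45.8
grasp_force: 61.8
```

>>> servo_tool([
  [0.25, 0, 0, -0.02, 0, 0, 0],
  [0.25, 0, 0, -0.05, 0, 0, 0],
  [0.25, -0.02, 0, -0.05, 0, 0, 0],
  [0.25, -0.055, 0, -0.05, 0, 0, 0],
  [0.25, -0.09, 0, -0.05, 0, 0, 0],
  [0.25, -0.12, 0, -0.05, 0, 0, 0],
  [0.25, -0.1339, -0.01, -0.05, 0, 0, 0],
  [0.25, -0.1339, -0.04, -0.05, 0, 0, 0],
  [0.25, -0.1339, -0.075, -0.05, 0, 0, 0],
  [0.25, -0.1339, -0.11, -0.05, 0, 0, 0],
  [0.25, -0.1339, -0.14, -0.05, 0, 0, 0],
  [0.25, -0.1339, -0.1593, -0.05, 0, 0, 0],
])

```text
clock: 26.0
position: [623.7, -147.3, 133.4]
ee_rot: [-0.707, 0.707, 0.001, -0.001]
contact_force: [-0.3, -0.1, -1.6]
gripper_width: 45.6
grasp_force: 62.2
```

>>> servo_tool([
  [0.25, 0, 0, 0, 0, 0, 0],
  [0.25, 0, 0, 0, 0, 0, 0],
  [0.25, 0, 0, 0.015, 0, 0, 0],
  [0.25, 0, 0, 0.028, 0, 0, 0],
  [0.25, 0, 0, 0.034, 0, 0, 0],
  [0.25, 0, 0, 0.036, 0, 0, 0],
  [0.25, 0, 0, 0.036, 0, 0, 0],
])

```text
clock: 26.88
position: [622.5, -147.1, 99.2]
ee_rot: [0.707, -0.707, 0.0, -0.0]
contact_force: [0.4, -0.3, -1.9]
gripper_width: 45.7
grasp_force: 62.3
```

>>> servo_tool([
  [0.25, 0, 0, 0.001, 0, 0, 0],
  [0.25, 0, 0, 0.002, 0, 0, 0],
  [0.25, 0, 0, 0.002, 0, 0, 0],
])

```text
clock: 27.25
position: [622.8, -147.2, 98.2]
ee_rot: [0.707, -0.707, 0.001, -0.0]
contact_force: [-0.5, -0.2, 2.2]
gripper_width: 45.8
grasp_force: 62.6
```

Seated. Open, rise clear and check.

>>> servo_tool([
  [0.7, 0, 0, 0, 0, 0, 0],
  [1, 0, 0, 0, 0, 0, 0],
  [1, 0, 0, 0, 0, 0, 0],
  [1, 0, 0, 0, 0, 0, 0],
  [1, 0, 0, -0.04, 0, 0, 0],
  [1, 0, 0, -0.09, 0, 0, 0],
  [1, 0, 0, -0.12, 0, 0, 0],
  [1, 0, 0.06, -0.12, 0, 0, 0],
  [1, 0, 0.12, -0.12, 0, 0, 0],
  [1, 0, 0.18, -0.12, 0, 0, 0],
  [1, 0, 0.22, -0.12, 0, 0, 0],
  [1, 0, 0.22, -0.12, 0, 0, 0],
])

```text
clock: 28.75
position: [400.0, -147.1, 217.9]
ee_rot: [-0.707, 0.707, -0.0, 0.001]
contact_force: [-0.3, 0.4, 1.0]
gripper_width: 85.2
grasp_force: 0.0
```

Run:
```python
from h import *
o=[]
for c,x,y,w,h in(('side',160,120,160,200),('top',140,120,240,150)):
    im=arm.get_image(c); s=400/w
    B=cv2.resize(im['color'][y:y+h,x:x+w,::-1],None,fx=s,fy=s,interpolation=cv2.INTER_CUBIC)
    t=np.linspace(0,6.28,60)
    def ring(X,Y,z,r):
        q=(proj(im,np.c_[X+r*np.cos(t),Y+r*np.sin(t),0*t+z])-[x,y]+.5)*s-.5
        cv2.polylines(B,[q.astype(int)],True,(0,0,255),1)
    for X,Y,hh,r in((622.9,-147.5,170,6),(622.4,-67.5,105,20.5),(621.8,12.5,83,13),(621.2,92.3,62,25)): ring(X,Y,12,33); ring(X,Y,12+hh,r)
    o.append(cv2.copyMakeBorder(B,0,560-B.shape[0],0,0,cv2.BORDER_CONSTANT)if B.shape[0]<560 else B[:560])
cv2.imwrite('pics/f.png',np.hstack(o)); print(arm.read_state()['position'])
```

```text
[ 402.87201507 -147.14937111  217.7708511 ]
```

View pics/f.png

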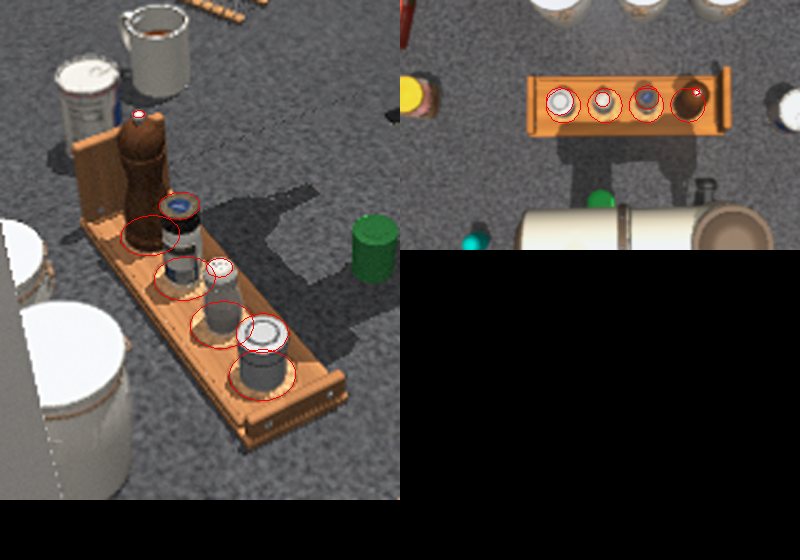

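All four stand upright and centred on their pads. From the tall end they run mill (150,235), spice (184,278), salt (222,325), tin (262,373), and the bystanders look untouched.

```bash
python3 -c "
from bench import arm; print(arm.job_done())"
```

```text
the job is handed in; nothing more can be done
None
```

The job is handed in: mill, spice jar, salt and steel tin stand upright and centred on the pads from the tall end to the low end, and the bystanders and look-alikes were left alone.

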